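# Sweep tube caps through the gate into the wash slot

### The arm

A 6-joint arm with a two-finger parallel gripper is mounted at the origin on the work surface. World frame = base frame: x ahead of the robot, y to its left, z up, the work surface at z = 0. Lengths are in m, angles in degrees, forces in N, time in s.
With the tool pointing down it reaches from about 0.35 to 0.775 m from the base axis. Payload 7.3 kg.
Tool frame: the origin (TCP) lies midway between the tips of the shut fingers; the grasp point (between the pads) lies 19 mm behind it; x points along the fingers, y is the direction in which the jaws open and shut, and the axes are right-handed (so a half turn about x gives the same grasp; the last joint's range is limited). The gripper opens to 92 mm and grips with 3 to 60 N. Pads are 19 mm wide; open, the fingers measure 130 mm over their backs; the gripper's body (75 mm by 190 mm) begins 47 mm behind the grasp point.
Start: joints at [56.494, 19.595, 87.324, -0, 73.075, -8.365], TCP at [0.223, 0.475, 0.227] pointing down, gripper open.
Joint ranges: [-145.02, 145.02], [-44.19, 115.74], [2.07, 154.8], [-57.11, 237.11], [16.16, 152.29], [-177.93, 177.93]. Speed limits (degrees/s): [147.25, 147.25, 180, 180, 180, 180].

### API

Orientations are given as [roll, pitch, yaw] about the fixed x, y, z axes, in that order (R = Rz(yaw) Ry(pitch) Rx(roll)).
In Python, from station import status, grab_frame, manip, silhouettes, pinpoint gives the robot as it stands.
- The arm moves only by the tool drive_tool, never from a script. Its argument "increments" is a list of rows, each an object of numbers: "fingers": the closure, from -1 (fully open) to 1 (shut), so that 0 is half open; "tx", "ty", "tz": the shift along the tool's x, y, z in cm; "wx", "wy", "wz": the turn, a rotation vector about the tool's x, y, z in degrees. A call has 1 to 20 rows; each row shifts and turns the pose as measured when the row begins, along the tool's axes as they then stand; what a row does not reach is not made up. A row lasts 1/12 s, in which the tool goes at most 41.7 mm and 7.16 degrees, less where a joint would pass 70% of its speed; a pose out of reach is approached as far as the arm can. A call is refused whole if a number of a shift passes 4.17 or a number of a turn 7.16, either way. A call with a gripper value outside its range is refused whole. The fingers move at their own pace and stop on an object; "squeeze" is the grip in N (left out, the last holds). Time passes only in rows, so rows that do not move let the fingers close. It gives the time, the measured TCP pose, the force and the opening at its end, in the units of the state.
- status.state(): the state, without advancing time (a new reading comes with each control period).
- grab_frame(name): name is "side" or "top" or "wrist"; returns a dict with "img" (480x640x3 uint8, red, green, blue), "K" (3x3 intrinsics, pixels), "cam_to_world" (4x4, takes a point from camera to world coordinates). Camera axes: x right, y down, z forward; pixel columns grow to the right and rows downward; lengths in m; the calibration is good to about 2 mm. A picture is of the moment at which its call begins. There is no depth.
- manip.finish_job(): hands the job in, once; it reports no verdict.
Trained networks look in the newest picture that a camera, given by its name, has taken for a name from the list of things; names that differ only in an ending like _2 or _b are one class to them, and where a whole thing is asked for, a point or a joint stands for the part that bears it (a point fixed in the world has none). Each returns a list of dicts, best first, with "score" (0 to 1); they miss things now and then, are a little off and sometimes report something else, mostly with a low value. They report only what shows in the picture. A call takes as long as a camera call. They do not tell look-alikes from the thing itself.
- silhouettes(camera, thing): "mask" (480x640 bool, what is visible of it).
- pinpoint(camera, thing): "location" ([x, y, z] in m, in world coordinates, good to about 4 mm: a listed point, or the origin of a listed thing).
The state is a dict: "time": time; "q": joint angles; "qd": joint speeds; "effort": joint torques, N m; "eef_pos": TCP position; "tool_rot": TCP orientation; "force": force on the tool from outside, world axes, zero at the start; "torque": the same for the moment, N m; "gripper_width": opening from 0.0 (shut) to 1.0 (fully open).
Only numpy, scipy, OpenCV 4.12 (cv2) and the standard library are available. Lean on these libraries where they do the work, as an engineer would, in place of code of your own. Each camera call takes 0.05 s, during which the arm holds its last target. There are 200 camera calls.

### The job

Sweep the three loose screw caps across the sorting tray and through the gate between the blue wings, one at a time and in any order, so that all three drop into the slot behind it. Push them along the deck with your fingers, never pick them up, and leave the glass vial and the brass weight standing where they are in the tray and everything else on the bench undisturbed.

Things in the scene. Friction and masses are not known exactly. Their poses are not given: they have to be found in the camera images.
- tray: Fixed grey sorting tray, 266 mm along x, 320 along y. Origin on the bench, 150 mm from its rear (robot-side) edge, mid-width. x points over the deck to the gate, away from the robot (yaw within 0.35 rad), z up. Flat deck 70 mm above the bench, x -144 to +50 mm. White rims 16 mm high, 6 thick at x -147, y +-157 mm; clear far wall at x 113 mm, equally high.
- gate (a point): Middle of the 40 mm wide gate (one cap fits at a time) at deck height, exactly where the deck ends and the slot begins: tray x 50, y 0, z 70 mm; axes as the tray's. Two blue wings, 6 mm thick, 16 mm high above the deck, funnel towards it: centre lines straight from (x 53, y +-23) to (x -28, y +-155) mm in the tray frame.
- slot (a point): Centre of the slot's open mouth, at deck height (tray x 80, y 0, z 70 mm), axes as the tray's. The slot is a straight-sided well 60 mm along x, 90 mm along y, its floor 66 mm below the deck. A cap tips and drops in of itself once its centre is pushed past the gate point.
- cap_blue: Blue plastic screw cap lying flat on the deck, a round disc 28 mm in diameter (30 over its fine ribs, which are only seen), 14 mm high, about 15 g, with a small white dot on top. Origin at the centre of its underside. It slides when pushed.
- cap_orange: Orange cap, the same otherwise.
- cap_red: Red cap, the same otherwise.
- vial: Amber glass vial with white lid standing on the deck near one side wall of the tray, 22 mm in diameter, 40 mm tall; origin at the centre of its underside. To be left alone.
- weight: Brass calibration weight, 24 mm in diameter, 36 mm tall, standing on the deck near the other side wall; origin at the centre of its underside. To be left alone.
- rack: White tube rack with tubes, 100 x 200 x 112 mm high, on the bench to the left; origin under its centre. Leave alone.
- bottle: Amber bottle with blue cap, 80 mm in diameter, 150 mm tall, on the bench to the right; origin under its centre. Leave alone.
- sprayer: Red spray bottle with white head, 72 mm in diameter, 161 mm tall, on the bench to the right; origin under its centre. Leave alone.
- dishes: Stack of round culture dishes, 90 mm in diameter, 60 mm high, on the bench to the left, beyond the rack; origin under its centre. Leave alone.
There are look-alikes about, which are no part of the job. Of the things that look like the cap_red, the smaller one is meant.

How it is judged (in metres and radians):
On the way, in this order (a step that is already met when the one before it is completed fails the run):
1. a first cap, alone, is down in the slot (((x of cap_blue in the frame of slot between -0.031 and 0.031 m and y of cap_blue in the frame of slot between -0.046 and 0.046 m and z of cap_blue in the frame of slot below -0.012 m) or (x of cap_orange in the frame of slot between -0.031 and 0.031 m and y of cap_orange in the frame of slot between -0.046 and 0.046 m and z of cap_orange in the frame of slot below -0.012 m) or (x of cap_red in the frame of slot between -0.031 and 0.031 m and y of cap_red in the frame of slot between -0.046 and 0.046 m and z of cap_red in the frame of slot below -0.012 m))), for 0.2 s.
2. a second cap is down in the slot ((((x of cap_blue in the frame of slot between -0.031 and 0.031 m and y of cap_blue in the frame of slot between -0.046 and 0.046 m and z of cap_blue in the frame of slot below -0.012 m) and (x of cap_orange in the frame of slot between -0.031 and 0.031 m and y of cap_orange in the frame of slot between -0.046 and 0.046 m and z of cap_orange in the frame of slot below -0.012 m)) or ((x of cap_blue in the frame of slot between -0.031 and 0.031 m and y of cap_blue in the frame of slot between -0.046 and 0.046 m and z of cap_blue in the frame of slot below -0.012 m) and (x of cap_red in the frame of slot between -0.031 and 0.031 m and y of cap_red in the frame of slot between -0.046 and 0.046 m and z of cap_red in the frame of slot below -0.012 m)) or ((x of cap_orange in the frame of slot between -0.031 and 0.031 m and y of cap_orange in the frame of slot between -0.046 and 0.046 m and z of cap_orange in the frame of slot below -0.012 m) and (x of cap_red in the frame of slot between -0.031 and 0.031 m and y of cap_red in the frame of slot between -0.046 and 0.046 m and z of cap_red in the frame of slot below -0.012 m)))), for 0.2 s.
3. the third cap is down in the slot (x of cap_blue in the frame of slot between -0.031 and 0.031 m and y of cap_blue in the frame of slot between -0.046 and 0.046 m and z of each of cap_blue, cap_orange, cap_red in the frame of slot below -0.012 m and x of cap_orange in the frame of slot between -0.031 and 0.031 m and y of cap_orange in the frame of slot between -0.046 and 0.046 m and x of cap_red in the frame of slot between -0.031 and 0.031 m and y of cap_red in the frame of slot between -0.046 and 0.046 m), for 0.2 s.
At the end, for the whole second after the job is handed in: all three caps lie at rest inside the slot, their origins at least 12 mm below the deck, having gone in one after another; the vial and the weight stand upright within 20 mm of where they were, and the things on the bench are within 30 mm of where they were (all of step 3 and linear speed of each of cap_blue, cap_orange, cap_red below 0.02 m/s and distance of each of vial, weight from where it was at the start of the episode below 0.02 m and angle between each of vial, weight's own z axis and vertical below 0.2 rad and distance of each of rack, bottle, sprayer, dishes from where it was at the start of the episode below 0.03 m); the robot touches nothing.
It fails at once if a cap is lifted more than 10 mm off the deck (height (world z) of any of cap_blue, cap_orange, cap_red above 0.08 m).
It fails at once if the vial or the weight is tipped, lifted or shifted more than 20 mm (distance of any of vial, weight from where it was at the start of the episode above 0.02 m or angle between any of vial, weight's own z axis and vertical above 0.4 rad).
It fails at once if something else on the bench is shifted more than 30 mm (distance of any of rack, bottle, sprayer, dishes from where it was at the start of the episode above 0.03 m).
It also fails if it takes over 67 s, if anything falls off the work surface, if the arm or the gripper's body presses on something with over 40 N, if the wrist force passes 120 N, or if a joint passes its speed limit or range.

## Working session

There is one attempt and no reset: what is moved stays moved. The work goes in short steps, Python scripts to look and compute and a tool call to move; the robot and the scene stay as the last step left them, time stands still between calls to the robot, and variables do not carry over. Pictures are saved under pics/ and viewed, about 8 in all and at most 12, crops included, and the job is handed in when it is done.

Besides the shell and the picture viewer there is one more tool, called after "Call:" as name(argument=value, ...), one argument or row to a line, values as JSON. drive_tool: Moves the arm, as the interface text tells. Its arguments: {"type":"object","properties":{"increments":{"type":"array"},"squeeze":{"type":"number"}},"required":["increments"]}

```bash
mkdir -p pics
cat > h.py <<'E'
import numpy as np, cv2
from station import status, grab_frame, manip, silhouettes, pinpoint
def snap(c,fn=None):
    f=grab_frame(c)
    if fn: cv2.imwrite('pics/'+fn,f['img'][:,:,::-1])
    return f
def ray(f,u,v,z):
    K=np.array(f['K']);T=np.array(f['cam_to_world'])
    d=T[:3,:3]@np.linalg.solve(K,[u,v,1]);o=T[:3,3]
    return o+d*(z-o[2])/d[2]
def proj(f,p):
    T=np.linalg.inv(np.array(f['cam_to_world']));q=np.array(f['K'])@(T[:3,:3]@p+T[:3,3]);return q[:2]/q[2]
E
python3 - <<'E'
from h import *
s=status.state();print(s)
for c in ['top','side']:
    f=snap(c,c+'0.png')
    print(c,np.array(f['cam_to_world'])[:3,3].round(3))
    for t in ['tray','gate','slot','cap_blue','cap_orange','cap_red','vial','weight','rack','bottle','sprayer','dishes']:
        try: print(t,[(np.round(d['location'],4).tolist(),round(d['score'],2),proj(f,np.array(d['location'])).round().tolist()) for d in pinpoint(c,t)[:3]])
        except Exception as e: print(t,e)
E
```

```text
{'time': 0.0, 'q': array([ 5.64947197e+01,  1.96358895e+01,  8.73768977e+01,  8.24950709e-04,
        7.30752477e+01, -8.36547045e+00]), 'qd': array([ 0.00301002, -0.06583134, -0.04296718, -0.01571795,  0.08661476,
       -0.02273558]), 'effort': array([-2.58349050e-03, -4.31266594e+01, -2.44199646e+01,  7.14870170e-02,
        5.63182938e-02, -1.96111473e-04]), 'eef_pos': array([0.22278589, 0.47493564, 0.22605195]), 'tool_rot': array([ -98.87886455,   89.91196154, -124.01891513]), 'force': array([-0.64972343,  0.35456722,  0.27352453]), 'torque': array([0.00665811, 0.00149689, 0.00296496]), 'gripper_width': 1.0013881056435883}
top [ 0.383 -0.012  1.184]
tray [([0.5838, 0.0388, -0.0025], 0.97, [282.0, 231.0])]
gate [([0.6366, 0.0396, 0.0718], 0.67, [280.0, 202.0])]
slot [([0.6651, 0.0377, 0.0702], 0.62, [281.0, 190.0])]
cap_blue [([0.4255, -0.4683, -0.003], 0.49, [496.0, 298.0]), ([0.5395, -0.023, 0.0694], 0.48, [308.0, 245.0])]
cap_orange [([0.5855, 0.0393, 0.0002], 0.71, [281.0, 230.0]), ([0.6534, -0.3706, -0.0034], 0.66, [451.0, 203.0]), ([0.5386, 0.0958, 0.0702], 0.65, [255.0, 24
[... 640 characters left out ...]
 273.0])]
gate [([0.639, 0.0385, 0.0722], 0.61, [252.0, 243.0])]
slot [([0.6705, 0.0346, 0.0678], 0.77, [239.0, 240.0])]
cap_blue [([0.5365, -0.0185, 0.0689], 0.6, [307.0, 236.0])]
cap_orange [([0.5323, 0.1002, 0.0722], 0.54, [291.0, 276.0])]
cap_red [([0.3817, 0.0154, 0.0026], 0.78, [373.0, 283.0]), ([0.5467, 0.0491, 0.0721], 0.73, [292.0, 256.0])]
vial [([0.4981, 0.1726, 0.0716], 0.76, [296.0, 310.0])]
weight [([0.4909, -0.0935, 0.0706], 0.53, [337.0, 216.0])]
rack [([0.4725, 0.4227, -0.0032], 0.94, [261.0, 471.0])]
bottle [([0.653, -0.3696, 0.0025], 0.73, [306.0, 161.0])]
sprayer [([0.4237, -0.4722, -0.0011], 0.94, [392.0, 155.0])]
dishes [([0.6757, 0.3661, 0.0003], 0.61, [163.0, 399.0])]
```

View pics/top0.png

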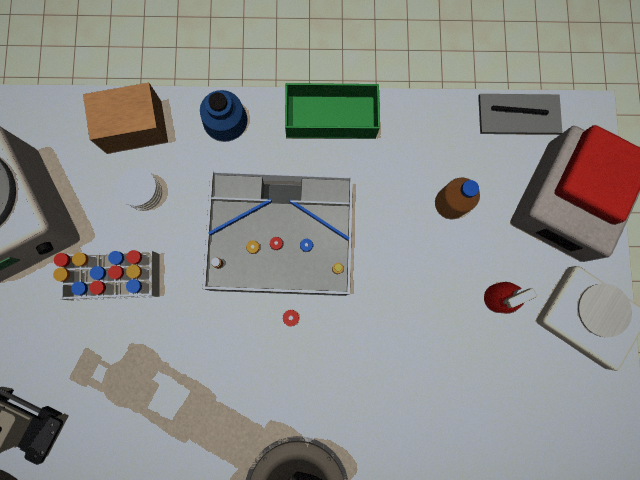

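The top view shows two red candidates: one in the tray at (276,243) and one on the bench at (291,318). The bench one looks larger, so the tray one should be cap_red. I'll confirm that in an enlarged crop and fit the tray pose.

```bash
cat >> h.py <<'E'
def blobs(f,z=0.084,win=None):
    hsv=cv2.cvtColor(f['img'],cv2.COLOR_RGB2HSV);out={}
    for n,(a,b) in dict(red=(172,185),orange=(14,26),blue=(104,118)).items():
        h=hsv[...,0].astype(int);m=((h>=a)&(h<=b))|((h+180>=a)&(h+180<=b))
        m=(m&(hsv[...,1]>120)&(hsv[...,2]>70)).astype(np.uint8)
        k,l,st,c=cv2.connectedComponentsWithStats(m)
        out[n]=[(c[i].round(1).tolist(),int(st[i,4]),ray(f,*c[i],z)[:2].round(4).tolist()) for i in range(1,k) if st[i,4]>25 and (win is None or win[0]<c[i][0]<win[1] and win[2]<c[i][1]<win[3])]
    return out
E
python3 - <<'E'
from h import *
f=snap('top')
for k,v in blobs(f,win=(195,365,165,330)).items(): print(k,v)
for n in ['red']:
  for c in ['top']:
    for d in silhouettes(c,'cap_red')[:3]: print(d['score'],d['mask'].sum(),np.argwhere(d['mask']).mean(0))
for p in [(213,173),(351,178),(349,294),(206,289)]: print(p,ray(f,*p,.086).round(4))
# fit tray pose: rims/wing prediction
from scipy.optimize import minimize
g=cv2.cvtColor(f['img'],cv2.COLOR_RGB2HSV)
b=((abs(g[...,0].astype(int)-111)<9)&(g[...,1]>120)).astype(np.uint8)
w=[]
ys,xs=np.nonzero(b); k=(xs>205)&(xs<352)&(ys>195)&(ys<243)&~((abs(xs-307)<10)&(ys>236))
P=np.array([ray(f,x,y,.083)[:2] for x,y in zip(xs[k],ys[k])])
def cost(q):
    c,s=np.cos(q[2]),np.sin(q[2]);L=(P-q[:2])@np.array([[c,-s],[s,c]])
    a=np.array([53,23])/1e3;e=np.array([-28,155])/1e3;L[:,1]=abs(L[:,1])
    u=(e-a);ln=np.hypot(*u);u/=ln;t=(L-a)@u;n=(L-a)@np.array([-u[1],u[0]])
    over=np.clip(-t,0,None)+np.clip(t-ln,0,None)
    return np.minimum(n**2+over**2,.0002).sum()*1e4
r=minimize(cost,[.585,.039,-.03],method='Nelder-Mead',options=dict(maxiter=2000,xatol=1e-5));q=r.x
print('tray',q,len(P),r.fun/len(P))
c,s=np.cos(q[2]),np.sin(q[2]);W=lambda x,y,z=.086:np.array([q[0]+c*x-s*y,q[1]+s*x+c*y,z])
im=f['img'][165:330,195:365,::-1];im=cv2.resize(im,None,fx=3.5,fy=3.5,interpolation=cv2.INTER_CUBIC)
def line(A):
    for a,bb in zip(A[:-1],A[1:]): cv2.line(im,*[tuple(int(v) for v in (proj(f,W(x/1e3,y/1e3))-[195,165])*3.5) for x,y in (a,bb)],(0,255,255),1)
line([(-150,-160),(116,-160),(116,160),(-150,160),(-150,-160)]);line([(53,23),(-28,155)]);line([(53,-23),(-28,-155)])
cv2.imwrite('pics/crop1.png',im)
E
```

```text
red [([275.8, 242.6], 114, [0.5424, 0.0478]), ([290.5, 317.5], 188, [0.3791, 0.0142])]
orange [([252.2, 246.6], 116, [0.5334, 0.0995]), ([337.0, 268.2], 67, [0.4863, -0.0871])]
blue [([239.2, 216.4], 191, [0.6009, 0.1295]), ([319.9, 219.9], 200, [0.5939, -0.0496]), ([306.0, 244.6], 113, [0.5383, -0.0188])]
0.68 198 [317.31313131 290.7020202 ]
0.44 139 [242.99280576 275.52517986]
(213, 173) [0.6991 0.1899 0.086 ]
(351, 178) [ 0.6898 -0.1196  0.086 ]
(349, 294) [ 0.4297 -0.1127  0.086 ]
(206, 289) [0.4401 0.1974 0.086 ]
tray [ 0.58489373  0.04034146 -0.03469106] 467 0.050444355765859455
```

View pics/crop1.png

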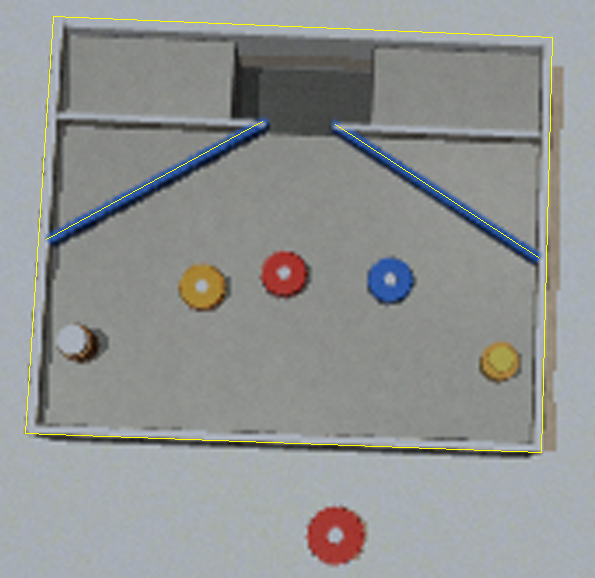

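The crop shows the tray fit overlaying well. The red cap in the tray (275.8,242.6) covers 114 px. The red one on the bench (290.5,317.5) covers 188 px and sits lower down, so it is the larger look-alike. The tray one is cap_red. The yellow piece at (337,268) is the brass weight and the white-topped one at (216,262) is the vial.

```bash
cat >> h.py <<'E'
from scipy.spatial.transform import Rotation as Ro
Q=np.array([.5849,.0403,-.0347])
def t2w(x,y):
    c,s=np.cos(Q[2]),np.sin(Q[2]);return Q[:2]+np.array([c*x-s*y,s*x+c*y])/1e3
def w2t(p):
    c,s=np.cos(Q[2]),np.sin(Q[2]);d=np.array(p)[:2]-Q[:2];return np.array([c*d[0]+s*d[1],-s*d[0]+c*d[1]])*1e3
def where(z=None):
    s=status.state();R=Ro.from_euler('xyz',s['tool_rot'],degrees=True).as_matrix()
    yaw=lambda v:np.degrees(np.arctan2(v[1],v[0])-Q[2])
    print('t',round(s['time'],2),'tcp tray mm',w2t(s['eef_pos']).round(1),'z',round(s['eef_pos'][2],4),'tool y/z heading in tray',yaw(R[:,1]).round(1),yaw(R[:,2]).round(1),'tilt',np.round(R[:,0],3),'w',s['gripper_width'],'F',s['force'].round(1))
    return s,R
def go(x,y,z):
    s,R=where();d=np.array([*t2w(x,y),z])-s['eef_pos'];print('-> cm tool',(R.T@d*100).round(2))
E
python3 - <<'E'
from h import *
go(-76,6,.15)
E
```

```text
t 1.4 tcp tray mm [-376.7  422.2] z 0.2267 tool y/z heading in tray 66.8 -23.2 tilt [ 0.  0. -1.] w 0.9989377153235952 F [-0.2 -0.4  0.3]
-> cm tool [  7.67 -26.44  44.01]
```

Call:
drive_tool(
  increments=[
    {"wx":-5.8,"fingers":0.7},
    {"wx":-5.8,"fingers":0.7},
    {"wx":-5.8,"fingers":0.7},
    {"wx":-5.8,"fingers":0.7},
    {"ty":-3.2,"tz":2.3,"fingers":0.7},
    {"ty":-3.2,"tz":2.3,"fingers":0.7},
    {"ty":-3.2,"tz":2.3,"fingers":0.7},
    {"ty":-3.2,"tz":2.3,"fingers":0.7},
    {"ty":-3.2,"tz":2.3,"fingers":0.7},
    {"ty":-3.2,"tz":2.3,"fingers":0.7},
    {"ty":-3.2,"tz":2.3,"fingers":0.7},
    {"ty":-3.2,"tz":2.3,"fingers":0.7},
    {"ty":-3.2,"tz":2.3,"fingers":0.7},
    {"ty":-3.2,"tz":2.3,"fingers":0.7},
    {"ty":-3.2,"tz":2.3,"fingers":0.7},
    {"fingers":0.7},
  ],
)

```text
schema error: expected keys fingers, tx, ty, tz, wx, wy, wz
```

Run:
```python
from h import *
go(-76,6,.12)
```

```text
t 1.4 tcp tray mm [-376.7  422.2] z 0.2267 tool y/z heading in tray 66.8 -23.2 tilt [ 0.  0. -1.] w 0.9989377153235952 F [-0.2 -0.4  0.3]
-> cm tool [ 10.67 -26.45  44.01]
```

All keys are required.

Call:
drive_tool(
  increments=[
    {"fingers":0.7,"tx":0,"ty":0,"tz":0,"wx":-5.8,"wy":0,"wz":0},
    {"fingers":0.7,"tx":0,"ty":0,"tz":0,"wx":-5.8,"wy":0,"wz":0},
    {"fingers":0.7,"tx":0,"ty":0,"tz":0,"wx":-5.8,"wy":0,"wz":0},
    {"fingers":0.7,"tx":0,"ty":0,"tz":0,"wx":-5.8,"wy":0,"wz":0},
    {"fingers":0.7,"tx":0,"ty":-3.2,"tz":2.3,"wx":0,"wy":0,"wz":0},
    {"fingers":0.7,"tx":0,"ty":-3.2,"tz":2.3,"wx":0,"wy":0,"wz":0},
    {"fingers":0.7,"tx":0,"ty":-3.2,"tz":2.3,"wx":0,"wy":0,"wz":0},
    {"fingers":0.7,"tx":0,"ty":-3.2,"tz":2.3,"wx":0,"wy":0,"wz":0},
    {"fingers":0.7,"tx":0,"ty":-3.2,"tz":2.3,"wx":0,"wy":0,"wz":0},
    {"fingers":0.7,"tx":0,"ty":-3.2,"tz":2.3,"wx":0,"wy":0,"wz":0},
    {"fingers":0.7,"tx":0,"ty":-3.2,"tz":2.3,"wx":0,"wy":0,"wz":0},
    {"fingers":0.7,"tx":0,"ty":-3.2,"tz":2.3,"wx":0,"wy":0,"wz":0},
    {"fingers":0.7,"tx":0,"ty":-3.2,"tz":2.3,"wx":0,"wy":0,"wz":0},
    {"fingers":0.7,"tx":0,"ty":-3.2,"tz":2.3,"wx":0,"wy":0,"wz":0},
    {"fingers":0.7,"tx":0,"ty":-3.2,"tz":2.3,"wx":0,"wy":0,"wz":0},
    {"fingers":0.7,"tx":0,"ty":0,"tz":0,"wx":0,"wy":0,"wz":0},
  ],
)

```text
time: 2.73
eef_pos: [0.4821, 0.1067, 0.2267]
tool_rot: [26.1, 89.6, 25.9]
force: [-0.7, -0.7, -0.2]
gripper_width: 0.148
```

Run:
```python
from h import *
go(-76,6,.12)
```

```text
t 2.73 tcp tray mm [-105.1   62.8] z 0.2267 tool y/z heading in tray 91.8 1.8 tilt [ 0.006  0.003 -1.   ] w 0.14827256869044111 F [-0.7 -0.7 -0.2]
-> cm tool [10.67 -5.8   2.66]
```

Call:
drive_tool(
  increments=[
    {"fingers":0.7,"tx":2.0,"ty":-2.9,"tz":1.4,"wx":1.8,"wy":0,"wz":0},
    {"fingers":0.7,"tx":2.9,"ty":-2.3,"tz":1.4,"wx":0,"wy":0,"wz":0},
    {"fingers":0.7,"tx":3.2,"ty":-0.4,"tz":0.1,"wx":0,"wy":0,"wz":0},
    {"fingers":0.7,"tx":3,"ty":0,"tz":0,"wx":0,"wy":0,"wz":0},
    {"fingers":0.7,"tx":0,"ty":0,"tz":0,"wx":0,"wy":0,"wz":0},
    {"fingers":0.7,"tx":0,"ty":0,"tz":0,"wx":0,"wy":0,"wz":0},
  ],
)

```text
time: 3.23
eef_pos: [0.5146, 0.0474, 0.1153]
tool_rot: [17.8, 89.2, 15.4]
force: [0.3, 0.3, 0.2]
gripper_width: 0.151
```

Run:
```python
from h import *
go(-76,6,.076)
f=snap('wrist','w1.png')
s=snap('side','s1.png')['img'][180:350,200:420]
```

```text
t 3.23 tcp tray mm [-70.5   4.7] z 0.1153 tool y/z heading in tray 89.5 -0.5 tilt [ 0.013  0.004 -1.   ] w 0.15111319886424598 F [0.3 0.3 0.2]
-> cm tool [ 3.92  0.11 -0.6 ]
```

View pics/w1.png

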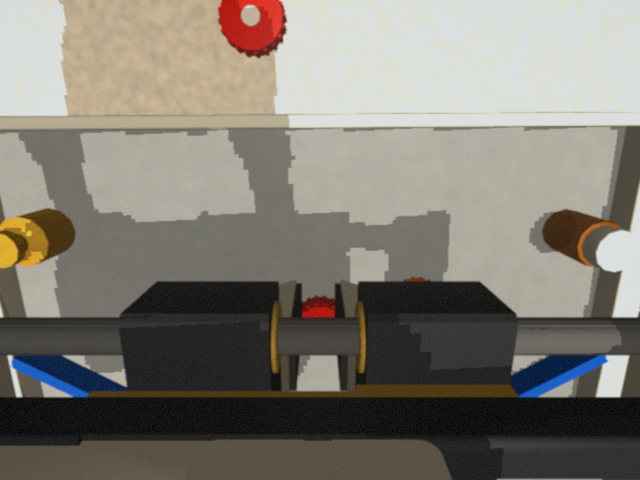

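The wrist view shows the two fingers with the red cap at (318,305) centred ahead between them. The vial (590,240) and the weight (35,240) are well clear. Next I descend behind red.

Call:
drive_tool(
  increments=[
    {"fingers":0.7,"tx":1.5,"ty":0.1,"tz":-0.6,"wx":0,"wy":0.7,"wz":0},
    {"fingers":0.7,"tx":1.5,"ty":0,"tz":0,"wx":0,"wy":0,"wz":0},
    {"fingers":0.7,"tx":0.8,"ty":0,"tz":0,"wx":0,"wy":0,"wz":0},
    {"fingers":0.7,"tx":0,"ty":0,"tz":0,"wx":0,"wy":0,"wz":0},
    {"fingers":0.7,"tx":0,"ty":0,"tz":0,"wx":0,"wy":0,"wz":0},
  ],
)

```text
time: 3.75
eef_pos: [0.5117, 0.0516, 0.0819]
tool_rot: [18.6, 89.2, 16.4]
force: [1.1, 0.1, 0.1]
gripper_width: 0.152
```

Run:
```python
from h import *
go(34,0,.0755)
f=snap('top')
for k,v in blobs(f,win=(195,365,165,330)).items(): print(k,v)
s=snap('side');i=cv2.resize(s['img'][190:340,220:400,::-1],None,fx=4,fy=4,interpolation=2);cv2.imwrite('pics/s2.png',i)
```

```text
t 3.75 tcp tray mm [-73.6   8.8] z 0.0819 tool y/z heading in tray 89.8 -0.2 tilt [ 0.013  0.004 -1.   ] w 0.15247637524771485 F [1.1 0.1 0.1]
-> cm tool [ 0.78 -0.84 10.75]
red [([296.7, 318.1], 29, [0.3779, 0.0009])]
orange [([337.0, 268.4], 61, [0.4858, -0.0869])]
blue [([260.9, 204.5], 47, [0.6282, 0.0819]), ([320.0, 220.0], 201, [0.5937, -0.0499]), ([212.3, 231.0], 26, [0.5679, 0.1879])]
```

View pics/s2.png

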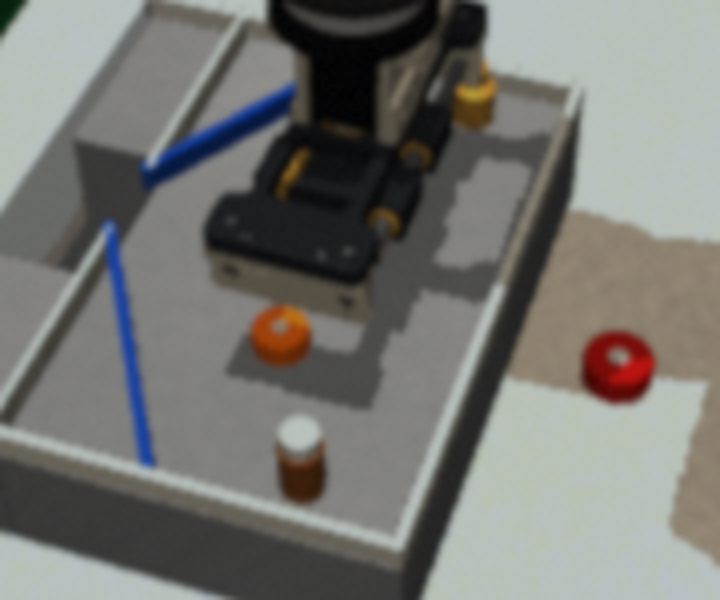

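Call:
drive_tool(
  increments=[
    {"fingers":0.7,"tx":0.3,"ty":-0.3,"tz":0,"wx":0,"wy":0.7,"wz":0},
    {"fingers":0.7,"tx":0.3,"ty":0,"tz":0,"wx":0,"wy":0,"wz":0},
    {"fingers":0.7,"tx":0,"ty":0,"tz":0.8,"wx":0,"wy":0,"wz":0},
    {"fingers":0.7,"tx":0,"ty":0,"tz":0.8,"wx":0,"wy":0,"wz":0},
    {"fingers":0.7,"tx":0,"ty":-0.05,"tz":0.8,"wx":0,"wy":0,"wz":0},
    {"fingers":0.7,"tx":0,"ty":-0.05,"tz":0.8,"wx":0,"wy":0,"wz":0},
    {"fingers":0.7,"tx":0,"ty":-0.05,"tz":0.8,"wx":0,"wy":0,"wz":0},
    {"fingers":0.7,"tx":0,"ty":-0.05,"tz":0.8,"wx":0,"wy":0,"wz":0},
  ],
)

```text
time: 4.52
eef_pos: [0.5655, 0.0438, 0.0778]
tool_rot: [48.0, 89.7, 45.8]
force: [-0.1, 0.0, -0.2]
gripper_width: 0.147
```

Run:
```python
from h import *
go(34,0,.0755)
```

```text
t 4.52 tcp tray mm [-19.5   2.8] z 0.0778 tool y/z heading in tray 89.8 -0.2 tilt [ 0.004  0.004 -1.   ] w 0.14734828183403129 F [-0.1  0.  -0.2]
-> cm tool [ 0.25 -0.26  5.35]
```

Call:
drive_tool(
  increments=[
    {"fingers":0.7,"tx":0.1,"ty":-0.05,"tz":0.8,"wx":0,"wy":0,"wz":0},
    {"fingers":0.7,"tx":0.1,"ty":-0.05,"tz":0.8,"wx":0,"wy":0,"wz":0},
    {"fingers":0.7,"tx":0,"ty":-0.05,"tz":0.8,"wx":0,"wy":0,"wz":0},
    {"fingers":0.7,"tx":0,"ty":-0.05,"tz":0.8,"wx":0,"wy":0,"wz":0},
    {"fingers":0.7,"tx":0,"ty":-0.05,"tz":0.7,"wx":0,"wy":0,"wz":0},
  ],
)

```text
time: 4.93
eef_pos: [0.611, 0.0389, 0.0758]
tool_rot: [34.7, 89.6, 32.5]
force: [-0.5, -0.4, 1.3]
gripper_width: 0.151
```

Run:
```python
from h import *
go(34,0,.0755)
```

```text
t 4.93 tcp tray mm [26.2 -0.5] z 0.0758 tool y/z heading in tray 89.7 -0.3 tilt [ 0.006  0.004 -1.   ] w 0.15078753265150338 F [-0.5 -0.4  1.3]
-> cm tool [0.04 0.05 0.78]
```

Call:
drive_tool(
  increments=[
    {"fingers":0.7,"tx":0,"ty":0.03,"tz":0.5,"wx":0,"wy":0,"wz":0},
    {"fingers":0.7,"tx":0,"ty":0,"tz":0.4,"wx":0,"wy":0,"wz":0},
    {"fingers":0.7,"tx":0,"ty":0,"tz":0,"wx":0,"wy":0,"wz":0},
    {"fingers":0.7,"tx":0,"ty":0,"tz":0,"wx":0,"wy":0,"wz":0},
  ],
)

```text
time: 5.27
eef_pos: [0.6238, 0.0383, 0.0753]
tool_rot: [28.7, 89.5, 26.4]
force: [-0.2, -0.7, -0.2]
gripper_width: 0.155
```

Run:
```python
from h import *
go(34,0,.0755)
f=snap('top')
for c in ['top','side']:
    snap(c)
    print([(w2t(d['location']).round(1),round(d['location'][2],3),round(d['score'],2)) for d in pinpoint(c,'cap_red')])
s=snap('side');i=cv2.resize(s['img'][190:340,200:380,::-1],None,fx=4,fy=4,interpolation=2);cv2.imwrite('pics/s3.png',i)
```

```text
t 5.27 tcp tray mm [38.9 -0.6] z 0.0753 tool y/z heading in tray 89.7 -0.3 tilt [ 0.008  0.004 -1.   ] w 0.1553180191959566 F [-0.2 -0.7 -0.2]
-> cm tool [-0.02  0.06 -0.49]
[]
[(array([-202.4,  -31.4]), 0.002, 0.79)]
```

View pics/s3.png

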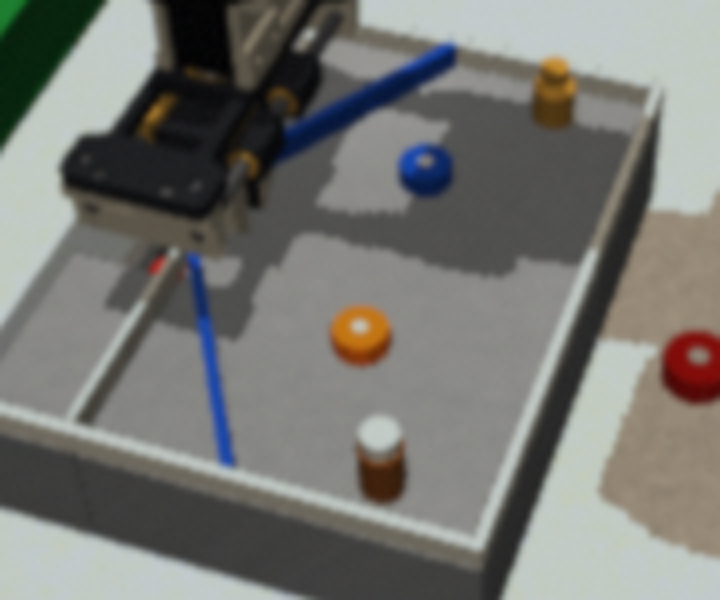

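Call:
drive_tool(
  increments=[
    {"fingers":0.7,"tx":0,"ty":0,"tz":-2,"wx":0,"wy":0,"wz":0},
    {"fingers":0.7,"tx":0,"ty":0,"tz":-3,"wx":0,"wy":0,"wz":0},
    {"fingers":0.7,"tx":-3,"ty":0,"tz":-2,"wx":0,"wy":0,"wz":0},
    {"fingers":0.7,"tx":-4,"ty":0,"tz":0,"wx":0,"wy":0,"wz":0},
    {"fingers":0.7,"tx":-2,"ty":0,"tz":-3.5,"wx":0,"wy":0,"wz":0},
    {"fingers":0.7,"tx":0,"ty":0,"tz":-4,"wx":0,"wy":0,"wz":0},
    {"fingers":0.7,"tx":0,"ty":0,"tz":-3,"wx":0,"wy":0,"wz":0},
    {"fingers":0.7,"tx":0,"ty":0,"tz":0,"wx":0,"wy":0,"wz":0},
  ],
)

```text
time: 6.23
eef_pos: [0.442, 0.0452, 0.1658]
tool_rot: [28.3, 89.5, 26.1]
force: [0.1, 0.7, 0.2]
gripper_width: 0.148
```

Run:
```python
from h import *
where()
f=snap('top')
for k,v in blobs(f,win=(195,365,165,300)).items(): print(k,[(a,b,w2t(c).round(1)) for a,b,c in v])
s=snap('side')
for k,v in blobs(s).items():
    if k!='blue':print(k,[(a,b,w2t(c).round(1)) for a,b,c in v])
i=cv2.resize(s['img'][190:340,200:380,::-1],None,fx=3,fy=3,interpolation=2)
j=cv2.resize(f['img'][165:300,195:365,::-1],None,fx=3,fy=3,interpolation=2)
cv2.imwrite('pics/s4.png',cv2.hconcat([i[:400,:290],j[:400]]))
```

```text
t 6.23 tcp tray mm [-1.43e+02 -1.00e-01] z 0.1658 tool y/z heading in tray 89.7 -0.3 tilt [ 0.008  0.004 -1.   ] w 0.14839095843740074 F [0.1 0.7 0.2]
red [([281.5, 195.3], 113, array([64.7, -1.7]))]
orange [([252.9, 242.4], 29, array([-44.2,  56.4])), ([337.3, 267.9], 91, array([ -93.6, -131.2]))]
blue [([239.2, 216.4], 191, array([12.9, 89.7])), ([320.0, 220.0], 201, array([ 11.9, -89.8])), ([306.9, 243.6], 84, array([-42.2, -62.6]))]
red [([301.6, 62.3], 286, array([ 252.8, -844.5])), ([393.5, 141.0], 782, array([-149.6, -456.3])), ([374.1, 281.3], 231, array([-212.2,   29.4])), ([250.5, 387.5], 332, array([-80.2, 296.2])), ([261.5, 416.7], 405, array([-114.6,  332.4])), ([273.8, 449.6], 449, array([-149.6,  369.3]))]
orange [([330.6, 200.2], 28, array([ -63.6, -170.4])), ([289.6, 271.9], 115, array([-52.6,  58.1])), ([43.5, 367.1], 5825, array([249.1, 370.3])), ([269.8, 390.9], 290, array([-110.5,  291.7])), ([8.2, 418.7], 29, array([237.2, 453.6])), ([25.1, 421.8], 28, array([210.2, 449.3])), ([219.9, 465.8], 414, array([-88.1, 412.2]))]
```

View pics/s4.png

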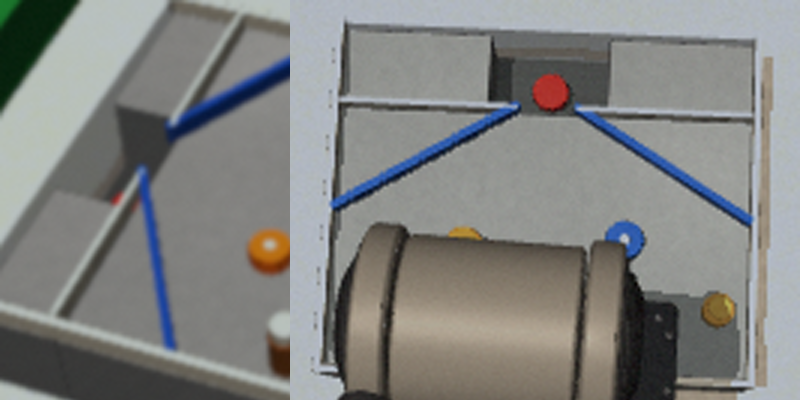

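Red is down in the slot: it shows at top pixel (281,195), reduced to the size expected at floor depth, with the dot side turned under. Orange is next. I approach it at a heading of -40°.

Call:
drive_tool(
  increments=[
    {"fingers":0.7,"tx":0,"ty":1.5,"tz":1.0,"wx":6.5,"wy":0,"wz":0},
    {"fingers":0.7,"tx":0,"ty":1.5,"tz":1.0,"wx":6.5,"wy":0,"wz":0},
    {"fingers":0.7,"tx":0,"ty":1.5,"tz":0.5,"wx":6.5,"wy":0,"wz":0},
    {"fingers":0.7,"tx":0,"ty":1.5,"tz":0,"wx":6.5,"wy":0,"wz":0},
    {"fingers":0.7,"tx":0,"ty":1.5,"tz":0,"wx":6.5,"wy":0,"wz":0},
    {"fingers":0.7,"tx":0,"ty":1.0,"tz":0,"wx":6.5,"wy":0,"wz":0},
    {"fingers":0.7,"tx":0,"ty":0,"tz":0,"wx":0,"wy":0,"wz":0},
    {"fingers":0.7,"tx":0,"ty":0,"tz":0,"wx":0,"wy":0,"wz":0},
  ],
)

```text
time: 7.0
eef_pos: [0.5103, 0.1237, 0.1663]
tool_rot: [52.2, 88.8, 9.1]
force: [-0.4, -0.3, 0.4]
gripper_width: 0.149
```

Run:
```python
from h import *
go(-80,78,.12)
```

```text
t 7.0 tcp tray mm [-77.4  80.8] z 0.1663 tool y/z heading in tray 48.9 -41.1 tilt [ 0.02   0.003 -1.   ] w 0.14921609331291716 F [-0.4 -0.3  0.4]
-> cm tool [ 4.62 -0.45 -0.07]
```

Call:
drive_tool(
  increments=[
    {"fingers":0.7,"tx":3,"ty":-0.4,"tz":-0.3,"wx":-0.5,"wy":0.7,"wz":-0.9},
    {"fingers":0.7,"tx":3,"ty":0,"tz":0,"wx":0,"wy":0,"wz":0},
    {"fingers":0.7,"tx":2,"ty":0,"tz":0,"wx":0,"wy":0,"wz":0},
    {"fingers":0.7,"tx":0.4,"ty":0,"tz":0,"wx":0,"wy":0,"wz":0},
    {"fingers":0.7,"tx":0,"ty":0,"tz":0,"wx":0,"wy":0,"wz":0},
  ],
)

```text
time: 7.42
eef_pos: [0.5094, 0.1207, 0.0799]
tool_rot: [34.7, 89.8, -6.9]
force: [1.0, 0.3, 0.4]
gripper_width: 0.151
```

Run:
```python
from h import *
go(-12.6,22.5,.076)
s=snap('side')
print([(w2t(c).round(1)) for a,b,c in blobs(s,win=(200,330,190,340))['orange']])
print([w2t(d['location']).round(1) for d in pinpoint('side','cap_orange')[:2]],[w2t(d['location']).round(1) for d in pinpoint('side','vial')[:2]])
```

```text
t 7.42 tcp tray mm [-78.3  77.7] z 0.0799 tool y/z heading in tray 50.4 -39.6 tilt [ 0.004 -0.001 -1.   ] w 0.15051517383198387 F [1.  0.3 0.4]
-> cm tool [ 0.42 -0.07  8.58]
[array([-4.2, 13.6])]
[] [array([-91.7, 131.5]), array([83.6, -4.9])]
```

Call:
drive_tool(
  increments=[
    {"fingers":0.7,"tx":0.3,"ty":0,"tz":0.3,"wx":0,"wy":0,"wz":0},
    {"fingers":0.7,"tx":0.1,"ty":0,"tz":0.8,"wx":0,"wy":0,"wz":0},
    {"fingers":0.7,"tx":0,"ty":0,"tz":0.8,"wx":0,"wy":0,"wz":0},
    {"fingers":0.7,"tx":0,"ty":0,"tz":0.8,"wx":0,"wy":0,"wz":0},
    {"fingers":0.7,"tx":0,"ty":0,"tz":0.8,"wx":0,"wy":0,"wz":0},
    {"fingers":0.7,"tx":0,"ty":0,"tz":0.8,"wx":0,"wy":0,"wz":0},
    {"fingers":0.7,"tx":0,"ty":0,"tz":0.8,"wx":0,"wy":0,"wz":0},
  ],
)

```text
time: 8.15
eef_pos: [0.5551, 0.0843, 0.0834]
tool_rot: [42.9, 89.0, 1.4]
force: [0.1, -0.1, 0.4]
gripper_width: 0.15
```

Run:
```python
from h import *
go(-12.6,22.5,.076)
s=snap('side')
print([(a,b,w2t(c).round(1)) for a,b,c in blobs(s,win=(200,330,190,340))['orange']])
i=cv2.resize(s['img'][190:340,200:380,::-1],None,fx=3.5,fy=3.5,interpolation=2);cv2.imwrite('pics/s5.png',i)
```

```text
t 8.15 tcp tray mm [-31.3  42.9] z 0.0834 tool y/z heading in tray 50.5 -39.6 tilt [ 0.018  0.    -1.   ] w 0.1500269211322683 F [ 0.1 -0.1  0.4]
-> cm tool [ 0.77 -0.39  2.74]
[]
```

View pics/s5.png

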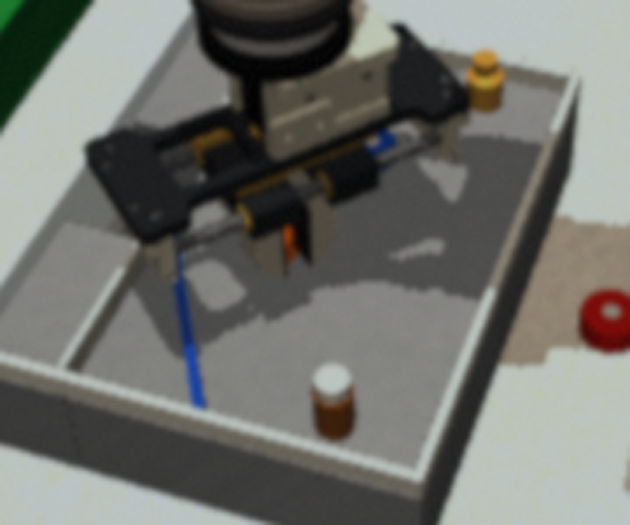

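The side view shows orange cradled between the fingers at crop (288,240), but the tips have crept up to z 0.083. I'll back off a little and lower.

Call:
drive_tool(
  increments=[
    {"fingers":0.7,"tx":0,"ty":0,"tz":-0.7,"wx":0,"wy":0.7,"wz":-0.7},
    {"fingers":0.7,"tx":0.4,"ty":0,"tz":0,"wx":0,"wy":0,"wz":0},
    {"fingers":0.7,"tx":0.3,"ty":0,"tz":0,"wx":0,"wy":0,"wz":0},
    {"fingers":0.7,"tx":0.1,"ty":0,"tz":0,"wx":0,"wy":0,"wz":0},
  ],
)

```text
time: 8.53
eef_pos: [0.5511, 0.0876, 0.0745]
tool_rot: [-61.3, 89.9, -102.9]
force: [-1.0, 0.5, -0.1]
gripper_width: 0.149
```

Run:
```python
from h import *
go(-12.6,22.5,.076)
```

```text
t 8.53 tcp tray mm [-35.4  46.1] z 0.0745 tool y/z heading in tray 50.3 -39.7 tilt [-0.    -0.001 -1.   ] w 0.14930169787072547 F [-1.   0.5 -0.1]
-> cm tool [-0.14 -0.36  3.27]
```

Call:
drive_tool(
  increments=[
    {"fingers":0.7,"tx":0,"ty":-0.1,"tz":0.8,"wx":0,"wy":0,"wz":0},
    {"fingers":0.7,"tx":0.05,"ty":-0.1,"tz":0.8,"wx":0,"wy":0.1,"wz":0},
    {"fingers":0.7,"tx":0.05,"ty":-0.1,"tz":0.8,"wx":0,"wy":0.1,"wz":0},
    {"fingers":0.7,"tx":0.05,"ty":0,"tz":0.5,"wx":0,"wy":0.1,"wz":0},
  ],
)

```text
time: 8.87
eef_pos: [0.5708, 0.0658, 0.0723]
tool_rot: [-161.7, 89.6, 156.8]
force: [-0.1, 0.5, 1.0]
gripper_width: 0.15
```

Run:
```python
from h import *
go(-12.6,22.5,.076)
```

```text
t 8.87 tcp tray mm [-15.  25.] z 0.0723 tool y/z heading in tray 50.5 -39.5 tilt [-0.007  0.003 -1.   ] w 0.15017516174740916 F [-0.1  0.5  1. ]
-> cm tool [-0.37 -0.05  0.34]
```

Call:
drive_tool(
  increments=[
    {"fingers":0.7,"tx":-0.2,"ty":-0.2,"tz":0.5,"wx":-5.5,"wy":0,"wz":0},
    {"fingers":0.7,"tx":-0.1,"ty":-0.2,"tz":0.5,"wx":-5.5,"wy":0,"wz":0},
    {"fingers":0.7,"tx":0,"ty":-0.2,"tz":0.5,"wx":-5.5,"wy":0,"wz":0},
    {"fingers":0.7,"tx":0,"ty":-0.2,"tz":0.5,"wx":-5.5,"wy":0,"wz":0},
  ],
)

```text
time: 9.2
eef_pos: [0.5857, 0.045, 0.0749]
tool_rot: [173.3, 89.6, 154.5]
force: [-0.1, -1.0, -1.0]
gripper_width: 0.15
```

Run:
```python
from h import *
go(7,0,.076)
```

```text
t 9.2 tcp tray mm [0.6 4.8] z 0.0749 tool y/z heading in tray 73.2 -16.8 tilt [-0.006  0.003 -1.   ] w 0.14974892207622348 F [-0.1 -1.  -1. ]
-> cm tool [-0.11 -0.27  0.75]
```

Call:
drive_tool(
  increments=[
    {"fingers":0.7,"tx":0,"ty":-0.15,"tz":0.4,"wx":-5.3,"wy":0,"wz":0},
    {"fingers":0.7,"tx":0,"ty":-0.12,"tz":0.4,"wx":-5.3,"wy":0,"wz":0},
    {"fingers":0.7,"tx":0,"ty":-0.05,"tz":0.4,"wx":-5.0,"wy":0,"wz":0},
    {"fingers":0.7,"tx":0,"ty":0,"tz":0.3,"wx":0,"wy":0,"wz":0},
  ],
)

```text
time: 9.53
eef_pos: [0.6021, 0.0352, 0.0748]
tool_rot: [156.6, 89.6, 154.2]
force: [-0.6, -0.1, 0.4]
gripper_width: 0.148
```

Run:
```python
from h import *
go(38,0,.076)
s=snap('side')
i=cv2.resize(s['img'][190:340,200:380,::-1],None,fx=3.5,fy=3.5,interpolation=2);cv2.imwrite('pics/s6.png',i)
```

```text
t 9.53 tcp tray mm [17.4 -4.5] z 0.0748 tool y/z heading in tray 89.6 -0.4 tilt [-0.006  0.003 -1.   ] w 0.14844717834805887 F [-0.6 -0.1  0.4]
-> cm tool [-0.14  0.47  2.06]
```

View pics/s6.png

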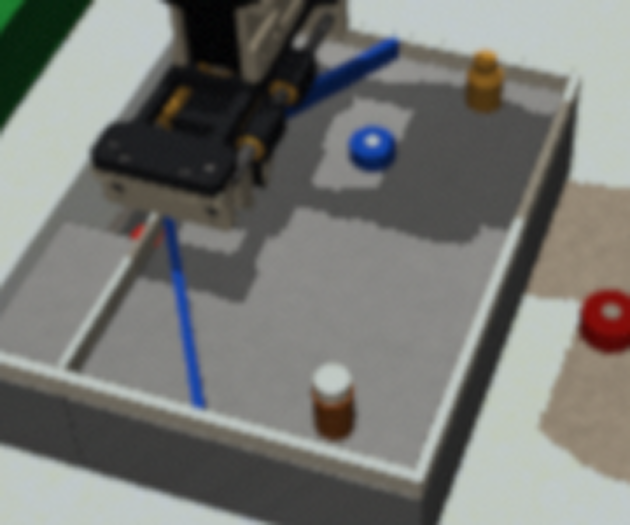

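The side view shows orange gone from the open deck, carried under the gripper near the gate, with blue, the vial and the weight unmoved. I'll push on and recentre.

Call:
drive_tool(
  increments=[
    {"fingers":0.7,"tx":0,"ty":0.25,"tz":0.4,"wx":0,"wy":0,"wz":0},
    {"fingers":0.7,"tx":0,"ty":0.2,"tz":0.4,"wx":0,"wy":0,"wz":0},
    {"fingers":0.7,"tx":0,"ty":0,"tz":0.5,"wx":0,"wy":0,"wz":0},
    {"fingers":0.7,"tx":0,"ty":0,"tz":0.4,"wx":0,"wy":0,"wz":0},
    {"fingers":0.7,"tx":0,"ty":0,"tz":0,"wx":0,"wy":0,"wz":0},
  ],
)

```text
time: 10.0
eef_pos: [0.622, 0.0389, 0.0746]
tool_rot: [152.7, 89.7, 149.5]
force: [0.3, -0.3, -0.0]
gripper_width: 0.151
```

Run:
```python
from h import *
go(38,0,.076)
```

```text
t 10.0 tcp tray mm [37.1 -0.1] z 0.0746 tool y/z heading in tray 88.8 -1.2 tilt [-0.005  0.003 -1.   ] w 0.1512352364059221 F [ 0.3 -0.3 -0. ]
-> cm tool [-0.14  0.01  0.09]
```

Call:
drive_tool(
  increments=[
    {"fingers":0.7,"tx":0,"ty":0,"tz":0.2,"wx":0,"wy":0,"wz":0},
    {"fingers":0.7,"tx":0,"ty":0,"tz":0,"wx":0,"wy":0,"wz":0},
    {"fingers":0.7,"tx":0,"ty":0,"tz":-2,"wx":0,"wy":0,"wz":0},
    {"fingers":0.7,"tx":-2,"ty":0,"tz":-3,"wx":0,"wy":0,"wz":0},
    {"fingers":0.7,"tx":-3,"ty":0,"tz":-2,"wx":0,"wy":0,"wz":0},
    {"fingers":0.7,"tx":-3,"ty":0,"tz":-2,"wx":0,"wy":0,"wz":0},
    {"fingers":0.7,"tx":0,"ty":0,"tz":-3.5,"wx":0,"wy":0,"wz":0},
    {"fingers":0.7,"tx":0,"ty":0,"tz":-3.5,"wx":0,"wy":0,"wz":0},
    {"fingers":0.7,"tx":0,"ty":0,"tz":-2,"wx":0,"wy":0,"wz":0},
    {"fingers":0.7,"tx":0,"ty":0,"tz":0,"wx":0,"wy":0,"wz":0},
  ],
)

```text
time: 10.83
eef_pos: [0.4366, 0.0492, 0.1569]
tool_rot: [155.4, 89.6, 152.2]
force: [0.9, -0.2, 0.4]
gripper_width: 0.147
```

Run:
```python
from h import *
where()
f=snap('top')
for k,v in blobs(f,win=(195,365,165,300)).items(): print(k,[(a,b,w2t(c).round(1)) for a,b,c in v])
s=snap('side')
print([(a,b,w2t(c).round(1)) for a,b,c in blobs(s,win=(200,380,190,340))['blue']])
for c in ['top','side']: print([(w2t(d['location']).round(1),round(d['location'][2],3)) for d in pinpoint(c,'cap_orange')[:3]],[w2t(d['location']).round(1) for d in pinpoint(c,'weight')[:3]])
i=cv2.resize(s['img'][190:340,200:380,::-1],None,fx=3,fy=3,interpolation=2)
j=cv2.resize(f['img'][165:300,195:365,::-1],None,fx=3,fy=3,interpolation=2)
cv2.imwrite('pics/s7.png',cv2.hconcat([i[:400,:290],j[:400]]))
```

```text
t 10.83 tcp tray mm [-148.5    3.8] z 0.1569 tool y/z heading in tray 88.7 -1.3 tilt [-0.006  0.003 -1.   ] w 0.14654424297431543 F [ 0.9 -0.2  0.4]
red [([280.2, 192.0], 30, array([72.1,  1.5]))]
orange [([282.8, 197.8], 106, array([59.1, -5. ])), ([336.9, 268.1], 74, array([ -94. , -130.5]))]
blue [([238.4, 216.8], 186, array([11.8, 91.5])), ([320.0, 220.0], 201, array([ 11.9, -89.8])), ([306.3, 244.4], 106, array([-44. , -61.3]))]
[([284.2, 216.7], 213, array([ 15.7, -85.5])), ([304.8, 232.2], 93, array([-43.3, -54.2])), ([251.6, 276.1], 186, array([12.2, 91.1]))]
[(array([79.1, -4.9]), 0.029), (array([85.2,  1.4]), 0.018)] [array([ -95.6, -132.3])]
[] [array([-89.6, 133.6])]
```

View pics/s7.png

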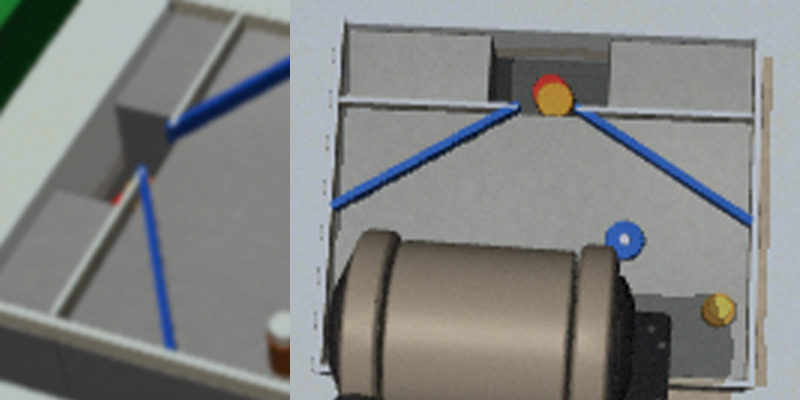

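Orange lies on top of red in the slot, at top pixel (283,198); blue, the vial and the weight are unmoved. For blue I mirror the approach with a heading of +40°.

Call:
drive_tool(
  increments=[
    {"fingers":0.7,"tx":0,"ty":-1.7,"tz":1.0,"wx":-6.6,"wy":0,"wz":0},
    {"fingers":0.7,"tx":0,"ty":-1.7,"tz":1.0,"wx":-6.6,"wy":0,"wz":0},
    {"fingers":0.7,"tx":0,"ty":-1.7,"tz":0.7,"wx":-6.6,"wy":0,"wz":0},
    {"fingers":0.7,"tx":0,"ty":-1.6,"tz":0.3,"wx":-6.6,"wy":0,"wz":0},
    {"fingers":0.7,"tx":0,"ty":-1.5,"tz":0,"wx":-6.6,"wy":0,"wz":0},
    {"fingers":0.7,"tx":0,"ty":-1.3,"tz":0,"wx":-6.6,"wy":0,"wz":0},
    {"fingers":0.7,"tx":0,"ty":0,"tz":0,"wx":0,"wy":0,"wz":0},
    {"fingers":0.7,"tx":0,"ty":0,"tz":0,"wx":0,"wy":0,"wz":0},
  ],
)

```text
time: 11.8
eef_pos: [0.4993, -0.0451, 0.1518]
tool_rot: [112.9, 89.5, 150.9]
force: [-0.5, 0.3, -0.6]
gripper_width: 0.149
```

Run:
```python
from h import *
go(-70,-82,.078)
```

```text
t 11.8 tcp tray mm [-82.6 -88.3] z 0.1518 tool y/z heading in tray 129.9 39.9 tilt [-0.007  0.004 -1.   ] w 0.14863551200752226 F [-0.5  0.3 -0.6]
-> cm tool [ 7.37 -0.38  1.4 ]
```

Call:
drive_tool(
  increments=[
    {"fingers":0.7,"tx":2,"ty":-0.4,"tz":1.2,"wx":0,"wy":0,"wz":-0.4},
    {"fingers":0.7,"tx":2.5,"ty":0,"tz":0,"wx":0,"wy":0,"wz":0},
    {"fingers":0.7,"tx":2,"ty":0,"tz":0,"wx":0,"wy":0,"wz":0},
    {"fingers":0.7,"tx":0.5,"ty":0,"tz":0,"wx":0,"wy":0,"wz":0},
    {"fingers":0.7,"tx":0,"ty":0,"tz":0,"wx":0,"wy":0,"wz":0},
  ],
)

```text
time: 12.22
eef_pos: [0.5122, -0.0383, 0.0793]
tool_rot: [-175.1, 89.9, -138.2]
force: [-0.7, -0.2, -0.3]
gripper_width: 0.15
```

Run:
```python
from h import *
go(-13,-25,.076)
```

```text
t 12.22 tcp tray mm [-69.9 -81.1] z 0.0793 tool y/z heading in tray 128.9 38.9 tilt [-0.001 -0.001 -1.   ] w 0.14955883665498756 F [-0.7 -0.2 -0.3]
-> cm tool [0.32 0.79 7.95]
```

Call:
drive_tool(
  increments=[
    {"fingers":0.7,"tx":0.3,"ty":0,"tz":0.4,"wx":0,"wy":0,"wz":0},
    {"fingers":0.7,"tx":0.1,"ty":0,"tz":0.7,"wx":0,"wy":0,"wz":0},
    {"fingers":0.7,"tx":0.05,"ty":0.1,"tz":0.8,"wx":0,"wy":0.1,"wz":0},
    {"fingers":0.7,"tx":0.05,"ty":0.1,"tz":0.8,"wx":0,"wy":0.1,"wz":0},
    {"fingers":0.7,"tx":0.05,"ty":0.1,"tz":0.8,"wx":0,"wy":0.1,"wz":0},
  ],
)

```text
time: 12.63
eef_pos: [0.5416, -0.0127, 0.0769]
tool_rot: [-148.3, 89.7, -111.7]
force: [-0.2, 0.0, -0.3]
gripper_width: 0.149
```

Run:
```python
from h import *
go(-13,-25,.076)
```

```text
t 12.63 tcp tray mm [-41.4 -54.5] z 0.0769 tool y/z heading in tray 128.7 38.7 tilt [-0.002 -0.005 -1.   ] w 0.14875448301741667 F [-0.2  0.  -0.3]
-> cm tool [0.07 0.53 4.06]
```

Call:
drive_tool(
  increments=[
    {"fingers":0.7,"tx":0.05,"ty":0.12,"tz":0.8,"wx":0,"wy":0,"wz":0},
    {"fingers":0.7,"tx":0.05,"ty":0.12,"tz":0.8,"wx":0,"wy":0,"wz":0},
    {"fingers":0.7,"tx":0.05,"ty":0.12,"tz":0.8,"wx":0,"wy":0,"wz":0},
    {"fingers":0.7,"tx":0.05,"ty":0.12,"tz":0.8,"wx":0,"wy":0,"wz":0},
    {"fingers":0.7,"tx":0,"ty":0.05,"tz":0.4,"wx":0,"wy":0,"wz":0},
  ],
)

```text
time: 13.05
eef_pos: [0.5721, 0.0173, 0.0758]
tool_rot: [-112.7, 89.7, -76.0]
force: [0.3, -0.3, 0.1]
gripper_width: 0.149
```

Run:
```python
from h import *
go(-13,-25,.076)
s=snap('side')
i=cv2.resize(s['img'][190:340,200:380,::-1],None,fx=3.5,fy=3.5,interpolation=2);cv2.imwrite('pics/s8.png',i)
```

```text
t 13.05 tcp tray mm [-12.  -23.4] z 0.0758 tool y/z heading in tray 128.7 38.7 tilt [ 0.001 -0.006 -1.   ] w 0.14852386286523955 F [ 0.3 -0.3  0.1]
-> cm tool [-0.02 -0.06 -0.18]
```

View pics/s8.png

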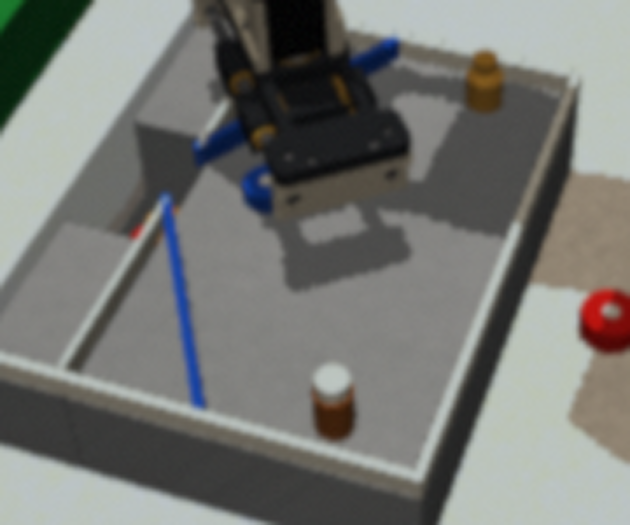

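The side view shows blue riding ahead of the fingers at crop (258,188), on course. Next is the mirrored turn to the gate heading.

Call:
drive_tool(
  increments=[
    {"fingers":0.7,"tx":0,"ty":0.2,"tz":0.5,"wx":5.5,"wy":0,"wz":0},
    {"fingers":0.7,"tx":0,"ty":0.2,"tz":0.5,"wx":5.5,"wy":0,"wz":0},
    {"fingers":0.7,"tx":0,"ty":0.2,"tz":0.5,"wx":5.5,"wy":0,"wz":0},
    {"fingers":0.7,"tx":0,"ty":0.15,"tz":0.4,"wx":5.5,"wy":0,"wz":0},
  ],
)

```text
time: 13.43
eef_pos: [0.585, 0.0336, 0.0753]
tool_rot: [-111.7, 89.7, -97.7]
force: [-0.2, -0.8, 0.4]
gripper_width: 0.151
```

Run:
```python
from h import *
s=snap('side');print([(a,b,w2t(c).round(1)) for a,b,c in blobs(s,win=(220,330,210,280))['blue']])
go(7,0,.076)
```

```text
[([251.8, 277.3], 177, array([10.8, 93.6]))]
t 13.48 tcp tray mm [ 0.8 -6.2] z 0.0753 tool y/z heading in tray 105.7 15.7 tilt [-0.    -0.006 -1.   ] w 0.147490183371231 F [ 0.5 -0.  -1. ]
-> cm tool [-0.08  0.43  0.76]
```

Call:
drive_tool(
  increments=[
    {"fingers":0.7,"tx":0,"ty":0.12,"tz":0.4,"wx":5.0,"wy":0,"wz":0},
    {"fingers":0.7,"tx":0,"ty":0.08,"tz":0.4,"wx":5.0,"wy":0,"wz":0},
    {"fingers":0.7,"tx":0,"ty":0.03,"tz":0.4,"wx":4.7,"wy":0,"wz":0},
    {"fingers":0.7,"tx":0,"ty":0,"tz":0.2,"wx":0,"wy":0,"wz":0},
  ],
)

```text
time: 13.82
eef_pos: [0.5981, 0.038, 0.0748]
tool_rot: [-113.8, 89.6, -115.0]
force: [-1.6, -0.8, 0.4]
gripper_width: 0.147
```

Run:
```python
from h import *
go(38,0,.076)
```

```text
t 13.82 tcp tray mm [13.3 -1.9] z 0.0748 tool y/z heading in tray 90.8 0.8 tilt [-0.003 -0.006 -1.   ] w 0.1465947079133731 F [-1.6 -0.8  0.4]
-> cm tool [-0.12  0.16  2.47]
```

Call:
drive_tool(
  increments=[
    {"fingers":0.7,"tx":0,"ty":0.08,"tz":0.5,"wx":0.5,"wy":0,"wz":0},
    {"fingers":0.7,"tx":0,"ty":0.05,"tz":0.5,"wx":0,"wy":0,"wz":0},
    {"fingers":0.7,"tx":0,"ty":0,"tz":0.5,"wx":0,"wy":0,"wz":0},
    {"fingers":0.7,"tx":0,"ty":0,"tz":0.4,"wx":0,"wy":0,"wz":0},
    {"fingers":0.7,"tx":0,"ty":0,"tz":0.2,"wx":0,"wy":0,"wz":0},
    {"fingers":0.7,"tx":0,"ty":0,"tz":0,"wx":0,"wy":0,"wz":0},
  ],
)

```text
time: 14.32
eef_pos: [0.6211, 0.038, 0.0746]
tool_rot: [-116.9, 89.6, -117.9]
force: [-0.4, 0.1, 1.0]
gripper_width: 0.145
```

Run:
```python
from h import *
go(38,0,.076)
```

```text
t 14.32 tcp tray mm [36.3 -1. ] z 0.0746 tool y/z heading in tray 90.9 0.9 tilt [-0.003 -0.006 -1.   ] w 0.14531051849317925 F [-0.4  0.1  1. ]
-> cm tool [-0.14  0.1   0.17]
```

Call:
drive_tool(
  increments=[
    {"fingers":0.7,"tx":0,"ty":0,"tz":0.3,"wx":0,"wy":0,"wz":0},
    {"fingers":0.7,"tx":0,"ty":0,"tz":0,"wx":0,"wy":0,"wz":0},
    {"fingers":0.7,"tx":0,"ty":0,"tz":-2,"wx":0,"wy":0,"wz":0},
    {"fingers":0.7,"tx":-2,"ty":0,"tz":-3,"wx":0,"wy":0,"wz":0},
    {"fingers":0.7,"tx":-3,"ty":0,"tz":-2,"wx":0,"wy":0,"wz":0},
    {"fingers":0.7,"tx":-3,"ty":0,"tz":-2,"wx":0,"wy":0,"wz":0},
    {"fingers":0.7,"tx":-2,"ty":0,"tz":-3.5,"wx":0,"wy":0,"wz":0},
    {"fingers":0.7,"tx":0,"ty":0,"tz":-3.5,"wx":0,"wy":0,"wz":0},
    {"fingers":0.7,"tx":0,"ty":0,"tz":-2,"wx":0,"wy":0,"wz":0},
    {"fingers":0.7,"tx":0,"ty":0,"tz":0,"wx":0,"wy":0,"wz":0},
    {"fingers":0.7,"tx":0,"ty":0,"tz":0,"wx":0,"wy":0,"wz":0},
  ],
)

```text
time: 15.23
eef_pos: [0.4367, 0.0416, 0.1778]
tool_rot: [-110.9, 89.6, -111.8]
force: [1.5, 0.0, -0.0]
gripper_width: 0.149
```

Run:
```python
from h import *
where()
f=snap('top')
for k,v in blobs(f,win=(195,365,165,300)).items(): print(k,[(a,b,w2t(c).round(1)) for a,b,c in v])
for t in ['cap_blue','weight','bottle','sprayer','rack','dishes']: print(t,[(np.round(d['location'],3).tolist(),round(d['score'],2)) for d in pinpoint('top',t)[:2]])
s=snap('side')
for t in ['cap_blue','vial','weight']: print(t,[(np.round(d['location'],3).tolist(),round(d['score'],2)) for d in pinpoint('side',t)[:2]])
i=cv2.resize(s['img'][190:340,200:380,::-1],None,fx=3,fy=3,interpolation=2)
j=cv2.resize(f['img'][165:300,195:365,::-1],None,fx=3,fy=3,interpolation=2)
cv2.imwrite('pics/s9.png',cv2.hconcat([i[:400,:290],j[:400]]))
```

```text
t 15.23 tcp tray mm [-148.1   -3.9] z 0.1778 tool y/z heading in tray 91.1 1.1 tilt [-0.002 -0.006 -1.   ] w 0.1494553234692956 F [ 1.5  0.  -0. ]
red [([281.1, 194.8], 106, array([65.8, -0.8]))]
orange [([287.0, 200.0], 38, array([ 54.4, -14.4])), ([337.3, 267.9], 94, array([ -93.6, -131.2]))]
blue [([239.2, 216.4], 191, array([12.9, 89.7])), ([320.0, 220.0], 201, array([ 11.9, -89.8]))]
cap_blue [([0.645, -0.002, 0.018], 0.47)]
weight [([0.486, -0.088, 0.074], 0.61)]
bottle [([0.651, -0.369, 0.0], 0.65), ([0.636, 0.04, 0.069], 0.19)]
sprayer [([0.422, -0.472, -0.003], 0.71)]
rack [([0.474, 0.424, -0.004], 0.67)]
dishes [([0.679, 0.366, 0.002], 0.65)]
cap_blue []
vial [([0.497, 0.175, 0.068], 0.68)]
weight []
```

View pics/s9.png

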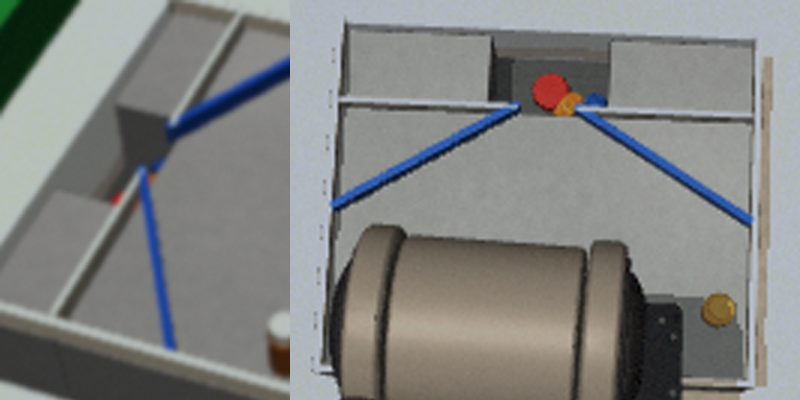

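Run:
```python
from h import *
f=snap('top');s=snap('side')
for z in [.01,.02,.03,.05,.07]: print(z,w2t(ray(f,296.5,198.5,z)).round(1),w2t(ray(s,250.7,244.3,z)).round(1))
i=cv2.resize(s['img'][215:275,225:275,::-1],(400,480),interpolation=2)
j=cv2.resize(f['img'][180:215,255:305,::-1],(400,280),interpolation=2)
j=cv2.copyMakeBorder(j,0,200,0,0,0)
cv2.imwrite('pics/s10.png',cv2.hconcat([i,j]))
```

```text
0.01 [ 76.1 -33.9] [ 87.6 -48.7]
0.02 [ 73.7 -34.1] [ 82.5 -40.2]
0.03 [ 71.4 -34.4] [ 77.4 -31.6]
0.05 [ 66.7 -34.8] [ 67.1 -14.6]
0.07 [ 62.  -35.2] [56.8  2.4]
```

View pics/s10.png

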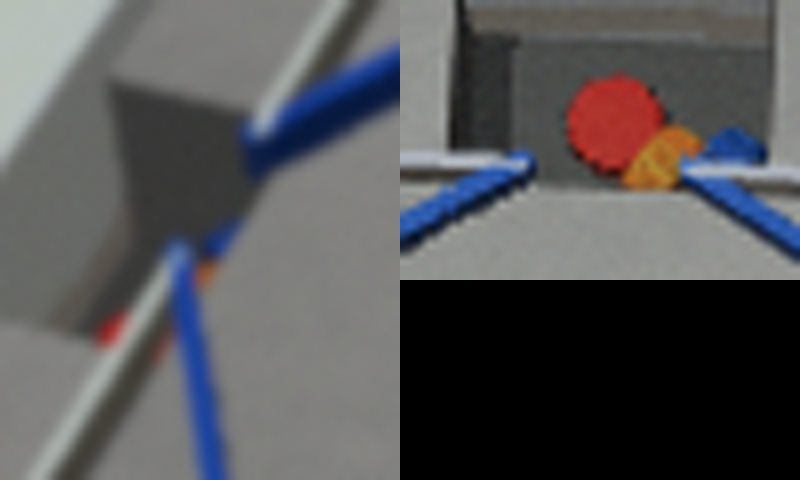

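The two views intersect at about z = 0.03 m, so blue lies deep in the slot's right corner next to orange, and red lies flat on the floor. The arm is clear of everything, so I hand in.

Run:
```python
from h import *
print(manip.finish_job())
```

```text
the job is handed in; nothing more can be done
None
```

All three caps are in the slot, and I handed the job in at about 15 s of the 67 s allowed. I pushed them through the gate one at a time with nearly shut fingers: red first, then orange, then blue.

**Caps:** The last pictures show no caps left on the deck. Red lies flat on the slot floor, orange leans beside it, and blue is in the right-hand corner of the slot. Crossing the top and side views puts blue at about z = 0.03 m, some 40 mm below the deck. The network put it at 0.018 m and a few millimetres further right.

**Other objects:** The vial, weight, rack, bottle, sprayer and dishes measured within a few millimetres of their starting places. The larger red look-alike on the bench was never touched. The arm was clear of everything at the end.

**Checks that missed or disagreed:**
- The network did not find blue or the weight in the final side view, because blue was partly hidden by the wing. Its side-view pinpoint for the weight had also once landed on the vial. The weight's position therefore comes from the top view only.
- The fingertips rose to z = 0.083 m during the orange push. I noticed this and lowered them before going on; the cap had stayed between the fingers.

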